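# Snap the display spotlight onto its ball post

### The job

Pick up the spotlight, lower its socket onto the brass ball of the post and press it gently until it snaps fully home, so that the green pin has risen. Only then press the red latch lever down flat and let go. Feel your way: never lean hard on the post (more than about 25 N), and leave the other things on the counter where they are.

Things in the scene. Friction and masses are not known exactly. Their poses are not given: they have to be found in the camera images.
- lamp: Loose spotlight, about 0.45 kg, standing upright on the counter. Origin: centre of the underside of its grey socket head (x 56, y 60, 44 mm high); z up. White lamp barrel, 34 mm across, sticks out of the -y side to y = -72 mm, 5 mm above the underside. On the ball it may point any way round
- grip (a point): Grasp point on the black upright stem of the spotlight, at x 0, y -14, z 68 mm of the lamp's frame, nearly above its centre of mass. Stem square, 16 x 16 mm, from z 43 to 85 mm. Take it from above with fingers on its +x and -x sides, clear of the lever
- socket (a point): Mouth of the socket, at the lamp's origin: round bore 31 mm across, 36 mm deep upward, 4 mm chamfer at the mouth. Two sprung catches inside must be forced past the ball's widest part with roughly 12 to 18 N in all (the lamp's weight alone is too little, and let go short of home it hangs there); fully home, the underside lies on the post's flange
- lever (a joint): Red-ended steel lever on the head, hinged about y at x 23, y 20, z 50 mm of the lamp's frame, reaching 58 mm towards lamp -x; arm 11 mm wide, 6 thick, red end 22 x 18 x 7 mm. 0 = raised 35 degrees, 0.61 rad = flat, at its stop, upper side at z 53 mm. Stays where left (friction 0.2 N m, 5 N at 40 mm). Follow its arc: pushed only straight down while raised, it rubs on the finger and binds
- pin (a joint): Green tell-tale pin, 8 mm across, in the middle of the head's top. The ball pushes it up: 0 m = no ball in the socket (pin top 4 mm above the head), 0.006 m = socket fully home. Light spring, about 1 N
- stand: Rigid ball post fixed to the counter. Origin: centre of its round foot's underside (100 mm across, 12 high). On its axis: column, aluminium flange 60 mm across, neck, brass ball 28 mm across. The column height differs each time and is not measured: flange top 52 to 82 mm above the counter; ball centre 20 mm, ball top 34 mm above the flange top
- deck_blue: blue plastic card deck box, 74 x 52 x 96 mm tall; a bystander, origin at its underside
- deck_green: green plastic card deck box, 74 x 52 x 96 mm tall; a bystander, origin at its underside
- spray: white cleaner bottle with blue cap, 56 mm across, 150 mm tall; a bystander, origin at its underside
- jar: clear plastic jar with red lid, 70 mm across, 90 mm tall; a bystander, origin at its underside
- card_case: flat clear card case lying on the counter, 80 x 125 x 8 mm; a bystander, origin at its underside
- driver: screwdriver lying on the counter, about 200 mm long; a bystander

How it is judged:
By the outcome, as a careful person would: the job done as asked, in the order asked, and still so for the second after the job is handed in, with the robot touching nothing.
It also fails if it takes over 70 s, if anything falls off the work surface, if the arm or the gripper's body presses on something with over 40 N, if the wrist force passes 120 N, or if a joint passes its speed limit or range.

### The arm

A 6-joint arm with a two-finger parallel gripper is mounted at the origin on the work surface. World frame = base frame: x ahead of the robot, y to its left, z up, the work surface at z = 0. Lengths are in m, angles in degrees, forces in N, time in s.
With the tool pointing down it reaches from about 0.375 to 0.9 m from the base axis. Payload 3.1 kg.
Tool frame: the origin (TCP) lies between the finger pads; the fingertips stand 11 mm ahead of it and the grasp point (between the pads) lies 8 mm behind it; z points along the fingers, y is the direction in which the jaws open and shut (so a half turn about z gives the same grasp; the last joint's range is limited). The gripper opens to 87 mm and grips with 3 to 60 N. Pads are 19 mm wide; open, the fingers measure 117 mm over their backs; the gripper's body (75 mm by 190 mm) begins 51 mm behind the grasp point.
Start: joints at [-75.774, 30.224, 82.088, -0, 67.689, -10.227], TCP at [0.259, -0.569, 0.234] pointing down, gripper open.
Joint ranges: [-176.69, 176.69], [-43.24, 126.21], [12.49, 139.97], [-82, 262], [0, 151.66], [-163.58, 163.58]. Speed limits (degrees/s): [159.86, 159.86, 180, 180, 180, 180].

### API

Orientations are given as a 3x3 rotation matrix whose columns are the frame's x, y, z axes.
In Python, from rig import bot, vision gives the robot as it stands. The module is installed in compiled form; this text tells all that it offers.
- The arm moves only by the tool jog_arm, never from a script. Its argument "rows" is a list of rows, each an object with "dp": the shift along the tool's x, y, z in mm, a list of three; "turn": the turn, a rotation vector about the tool's x, y, z in degrees, a list of three; "grip": the opening, from 0 (shut) to 1 (fully open). A call has 1 to 10 rows; each row is the pose to reach, as a shift and turn from the pose commanded when the call began, along the tool's axes at that moment; what a row does not reach only later rows make up. A row lasts 1/10 s, in which the tool goes at most 50 mm and 8.59 degrees, less where a joint would pass 70% of its speed; a pose out of reach is approached as far as the arm can. A call with a gripper value outside its range is refused whole. The fingers move at their own pace and stop on an object; the grip force is fixed at half the most. Time passes only in rows, so rows that repeat a pose let the fingers close. It gives the time, the measured TCP pose, the force and the opening at its end, in the units of the state.
- bot.read_state(): the state, without advancing time (a new reading comes with each control period).
- vision.capture(name): name is "scene" or "side" or "wrist"; returns (picture, depth): 384x512x3 uint8, red, green, blue; 384x512 float32, m along the optical axis (not along the pixel's ray), 0 where there is no reading.
- vision.camera_info(name): a dict with "vertical_fov" (degrees; the focal length in pixels is half the picture's height over the tangent of half this angle, whatever the lens; pixels are square), "cx", "cy" (the principal point, pixels), "k1" (the pictures are not rectified: a ray, as slopes to the right and down, at radius r is drawn at 1 + k1 r^2 times it, then the intrinsics apply), "position" and "rotation" of the camera in the world. Camera axes: x right, y down, z forward; pixel columns grow to the right and rows downward; lengths in m; the calibration is good to about 2 mm. A picture is of the moment at which its call begins: read the wrist's pose just before it. camera_info takes no time and is no camera call; for the wrist camera it gives the pose at the moment of the call.
- bot.hand_in(): hands the job in, once; it reports no verdict.
The state is a dict: "time_s": time; "joint_positions": joint angles; "qvel": joint speeds; "tau": joint torques, N m; "position": TCP position; "tcp_rot": TCP orientation; "force": force on the tool from outside, world axes, zero at the start; "moment": the same for the moment, N m; "opening": opening from 0.0 (shut) to 1.0 (fully open).
Only numpy, scipy, OpenCV 4.12 (cv2) and the standard library are available. Lean on these libraries where they do the work, as an engineer would, in place of code of your own. Each camera call takes 0.05 s, during which the arm holds its last target.

## Working session

There is one attempt and no reset: what is moved stays moved. The work goes in short steps, Python scripts to look and compute and a tool call to move; the robot and the scene stay as the last step left them, time stands still between calls to the robot, and variables do not carry over. Pictures are saved under pics/ and viewed, and the job is handed in when it is done.

Besides the shell and the picture viewer there is one more tool, called after "Call:" as name(argument=value, ...) on one line, values as JSON. jog_arm: Moves the arm, as the interface text tells. Its arguments: {"type":"object","properties":{"rows":{"type":"array"}},"required":["rows"]}

```bash
mkdir -p pics
cat > h.py <<'E'
import numpy as np, cv2
from rig import bot, vision
def cap(n,tag):
    ci=vision.camera_info(n); im,d=vision.capture(n)
    np.savez(f'pics/{tag}.npz',im=im,d=d,**{k:np.array(v) for k,v in ci.items() if not isinstance(v,str)})
    cv2.imwrite(f'pics/{tag}.png',im[:,:,::-1]); return ci,im,d
def load(tag): return np.load(f'pics/{tag}.npz')
def xyzmap(z):
    H,W=z['d'].shape; f=H/2/np.tan(np.radians(float(z['vertical_fov']))/2)
    u,v=np.meshgrid(np.arange(W),np.arange(H))
    K=np.array([[f,0,float(z['cx'])],[0,f,float(z['cy'])],[0,0,1]])
    p=np.stack([u,v],-1).reshape(-1,1,2).astype(float)
    # forward model: drawn = s*(1+k1 r^2)
    n=cv2.undistortPointsIter(p,K,np.array([float(z['k1']),0,0,0]),None,None,(3,50,1e-10)).reshape(H,W,2)
    c=np.dstack([n,np.ones((H,W))])*z['d'][...,None]
    return c@z['rotation'].T+z['position']
def crop(tag,u0,v0,u1,v1,s,out):
    im=cv2.imread(f'pics/{tag}.png')[v0:v1,u0:u1]
    cv2.imwrite(f'pics/{out}.png',cv2.resize(im,None,fx=s,fy=s,interpolation=cv2.INTER_CUBIC))
E
python3 - <<'E'
from h import *
for n in ['scene','side','wrist']:
    ci,im,d=cap(n,n+'0'); print(n,{k:np.round(v,3).tolist() if not isinstance(v,str) else v for k,v in ci.items()})
s=bot.read_state(); print(s)
E
```

```text
scene {'vertical_fov': 57.114, 'cx': 253.196, 'cy': 193.326, 'k1': -0.069, 'position': [1.103, -0.492, 0.758], 'rotation': [[0.693, 0.485, -0.533], [0.721, -0.471, 0.509], [-0.004, -0.737, -0.676]]}
side {'vertical_fov': 51.931, 'cx': 257.478, 'cy': 193.788, 'k1': -0.136, 'position': [0.284, 0.628, 0.816], 'rotation': [[-0.913, -0.312, 0.262], [-0.407, 0.687, -0.602], [0.008, -0.656, -0.754]]}
wrist {'vertical_fov': 70.049, 'cx': 258.766, 'cy': 192.041, 'k1': -0.057, 'position': [0.337, -0.533, 0.384], 'rotation': [[0.414, -0.866, -0.28], [-0.91, -0.395, -0.126], [-0.002, 0.307, -0.952]]}
{'time_s': 0.15, 'joint_positions': array([-7.57732923e+01,  3.02670416e+01,  8.21387345e+01, -1.49255719e-03,
        6.76885075e+01, -1.02293067e+01]), 'qvel': array([-0.03715258, -0.13205547, -0.23516956, -0.02025422,  0.03653285,
        0.00508731]), 'tau': array([-3.72709223e-05, -4.40430772e+01, -1.76842833e+01,  6.32941467e-02,
        5.52175194e-02, -9.01245312e-05]), 'position': array([ 0.25861393, -0.56840003,  0.23279746]), 'tcp_rot': array([[ 9.10275315e-01,  4.14003221e-01, -4.27771746e-04],
       [ 4.14003355e-01, -9.10273968e-01,  1.58916745e-03],
       [ 2.68530959e-04, -1.62367884e-03, -9.99998646e-01]]), 'force': array([ 0.7759938 ,  0.03357116, -0.4070706 ]), 'moment': array([0.01428323, 0.0356498 , 0.01617765]), 'opening': 1.000885672006372}
```

View pics/scene0.png

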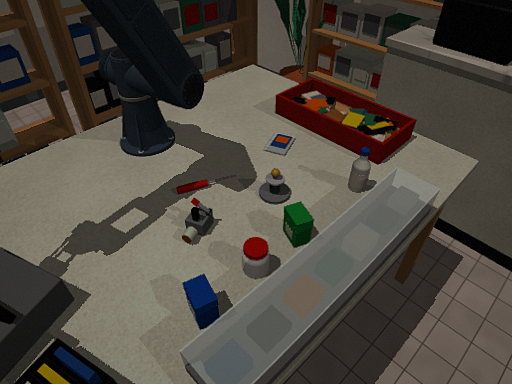

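View pics/side0.png

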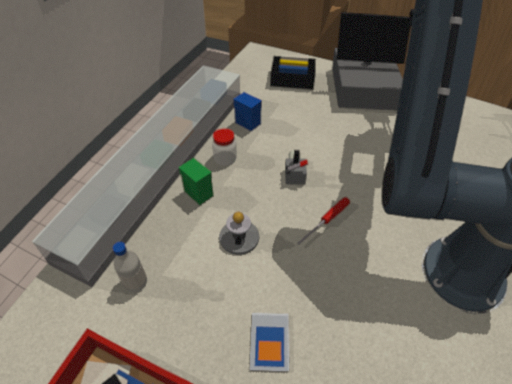

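View pics/wrist0.png

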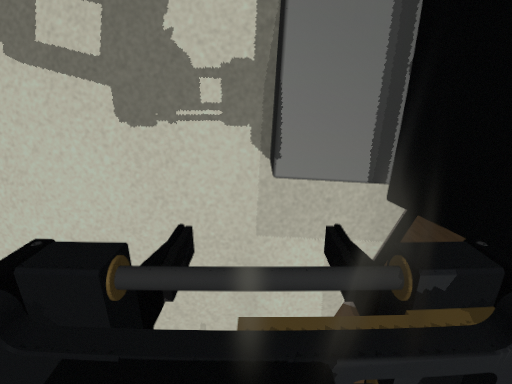

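Scene view: lamp at about (199,217), post at (275,185), the driver beside the lamp, and green deck at (298,224). Side view: lamp at (297,168), post at (239,232). The wrist camera doesn't see the lamp yet.

Run:
```python
from h import *
crop('scene0',160,150,320,270,5,'c1'); crop('side0',200,130,360,260,5,'c2')
for t,pts in [('scene0',[(276,172),(275,190),(240,238),(275,198),(200,225),(205,207),(196,201),(189,236),(256,248),(298,208),(200,285),(195,186)]),('side0',[(238,216),(238,222),(297,156),(304,163),(298,178),(296,166)])]:
    z=load(t);m=xyzmap(z)
    for u,v in pts: print(t,u,v,np.round(m[v,u],4))
```

```text
scene0 276 172 [0.5588 0.1225 0.0937]
scene0 275 190 [0.5626 0.1179 0.0268]
scene0 240 238 [ 0.611  -0.0741 -0.003 ]
scene0 275 198 [0.5752 0.1055 0.0094]
scene0 200 225 [ 0.5283 -0.1458  0.0405]
scene0 205 207 [ 0.498  -0.1023  0.0586]
scene0 196 201 [ 0.4761 -0.1151  0.0755]
scene0 189 236 [ 0.5325 -0.1877  0.0317]
scene0 256 248 [ 0.721  -0.1187  0.09  ]
scene0 298 208 [0.7041 0.0542 0.0934]
scene0 200 285 [ 0.7142 -0.2817  0.0977]
scene0 195 186 [ 0.3644 -0.043   0.0168]
side0 238 216 [0.5465 0.1351 0.0964]
side0 238 222 [0.5447 0.14   0.0803]
side0 297 156 [ 0.4994 -0.136   0.071 ]
side0 304 163 [ 0.471  -0.1113  0.0778]
side0 298 178 [ 0.4804 -0.1039  0.0224]
side0 296 166 [ 0.4896 -0.1025  0.0668]
```

View pics/c1.png

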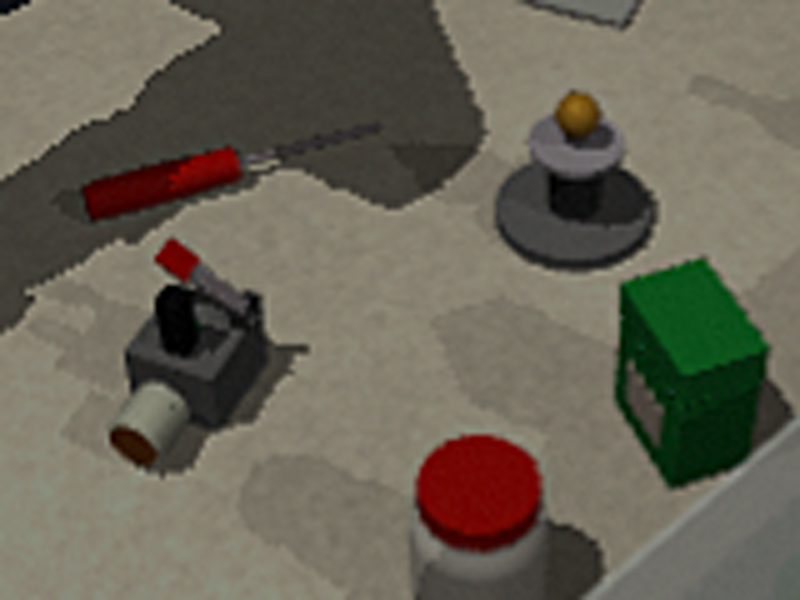

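View pics/c2.png

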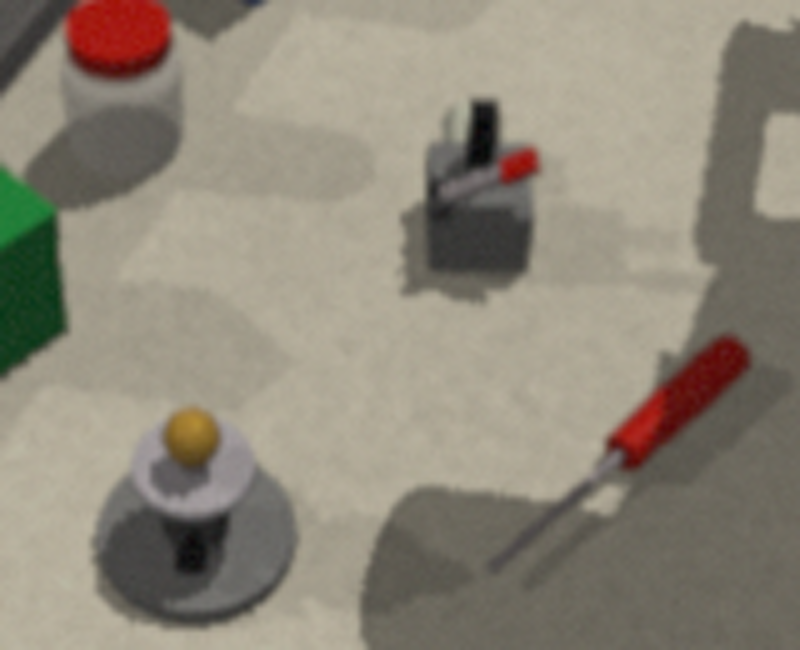

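Run:
```python
from h import *
from scipy.optimize import least_squares
for t,(u0,v0,u1,v1) in [('scene0',(255,163,295,208)),('side0',(215,205,265,255))]:
    z=load(t);m=xyzmap(z)[v0:v1,u0:u1].reshape(-1,3);c=z['im'][v0:v1,u0:u1].reshape(-1,3).astype(float)
    br=(c[:,0]>c[:,2]*1.7)&(m[:,2]>.06)
    P=m[br]; r=least_squares(lambda q:np.linalg.norm(P-q,axis=1)-.014,P.mean(0)+[0,0,-.01],loss='soft_l1',f_scale=.002)
    print(t,'ball',br.sum(),np.round(r.x,4),np.abs(r.fun).mean(), P[:,2].max())
    d=np.hypot(*(m[:,:2]-r.x[:2]).T)
    f=(d<.035)&(~br)&(m[:,2]>.03)
    print('flange z',np.round(np.sort(m[f,2])[::8],3)); g=f&(m[:,2]>np.percentile(m[f,2],30)); print(np.median(m[g,2]))
    ft=(m[:,2]>.005)&(m[:,2]<.02)&(d<.06); print('foot c',m[ft].mean(0),m[ft].min(0),m[ft].max(0))
for t,(u0,v0,u1,v1) in [('scene0',(180,193,218,248)),('side0',(280,145,312,190))]:
    z=load(t);m=xyzmap(z)[v0:v1,u0:u1].reshape(-1,3);c=z['im'][v0:v1,u0:u1].reshape(-1,3).astype(float)
    red=(c[:,0]>c[:,1]*2.2)&(c[:,0]>90)&(m[:,2]>.06); print(t,'red',m[red].mean(0) if red.any() else 0)
    top=(abs(m[:,2]-.044)<.005);print('near44',top.sum(),m[top].mean(0),cv2.minAreaRect((m[top,:2]*1000).astype(np.float32)))
    st=(c.max(1)<45)&(m[:,2]>.05); print('stem',st.sum(),m[st].mean(0),m[st].max(0),m[st].min(0))
    w=(c.min(1)>95)&(m[:,2]>.012)&(m[:,2]<.045); print('barrel',w.sum(),m[w].mean(0));
```

```text
scene0 ball 61 [0.5583 0.1157 0.0959] 0.020389419951596568 0.7581136937426316
flange z [0.03  0.033 0.036 0.038 0.041 0.057 0.059 0.06  0.061 0.061 0.061 0.062
 0.062 0.062 0.062 0.062 0.063 0.063 0.063 0.063 0.064 0.064 0.064 0.065
 0.067]
0.06274239976543866
foot c [0.55897757 0.11933105 0.01003075] [0.50282662 0.07823796 0.0051047 ] [0.60163909 0.17499327 0.01966642]
side0 ball 90 [0.5503 0.1285 0.084 ] 0.0009342338647830444 0.09974380728520826
flange z [0.03  0.032 0.033 0.034 0.036 0.039 0.059 0.06  0.061 0.061 0.062 0.062
 0.062 0.063 0.063 0.063 0.063 0.063 0.063 0.063 0.063 0.063 0.064 0.064
 0.064 0.064 0.064 0.064 0.064 0.064 0.064 0.064 0.065 0.065 0.065 0.065
 0.065 0.065 0.065 0.065 0.065 0.066 0.066 0.066 0.066 0.066 0.069 0.087
 0.093]
0.06456884638589311
foot c [0.54292447 0.1424896  0.01107222] [0.50021119 0.08151567 0.00506579] [0.59946314 0.17971609 0.01966593]
scene0 red [ 0.47530673 -0.11759408  0.07545683]
near44 220 [ 0.50587637 -0.13183055  0.04239336] ((498.660400390625, -129.01780700683594), (58.335166931152344, 59.994300842285156), 24.763202667236328)
stem 107 [ 0.52457033 -0.14732302  0.08694342] [ 1.10341162 -0.09221431  0.75811369] [ 0.49144938 -0.49226504  0.05018744]
barrel 74 [ 0.5223476  -0.17943981  0.03491618]
side0 red [ 0.47434803 -0.1131278   0.07592411]
near44 206 [ 0.4958555  -0.12207133  0.04351615] ((502.13214111328125, -139.96517944335938), (55.923851013183594, 89.30128479003906), 22.136770248413086)
stem 47 [ 0.50137702 -0.13409675  0.07048241] [ 0.50723874 -0.12914991  0.08633215] [ 0.49533194 -0.13949158  0.05144783]
barrel 118 [ 0.50681655 -0.14517814  0.03982858]
```

Call:
jog_arm(rows=[{"dp":[20,-15,0],"turn":[0,0,-4],"grip":1},{"dp":[55,-40,0],"turn":[0,0,-12],"grip":1},{"dp":[95,-68,0],"turn":[0,0,-20],"grip":1},{"dp":[135,-97,0],"turn":[0,0,-28],"grip":1},{"dp":[175,-126,0],"turn":[0,0,-36],"grip":1},{"dp":[215,-155,0],"turn":[0,0,-44],"grip":1},{"dp":[255,-184,0],"turn":[0,0,-52],"grip":1},{"dp":[295,-213,0],"turn":[0,0,-60],"grip":1},{"dp":[330,-240,0],"turn":[0,0,-68],"grip":1},{"dp":[360,-260,0],"turn":[0,0,-74],"grip":1}])

```text
time_s: 1.15
position: [0.4791, -0.1805, 0.2334]
tcp_rot: [[-0.153, 0.988, -0.001], [0.988, 0.153, 0.001], [0.001, -0.001, -1.0]]
force: [-0.1, -0.1, -0.2]
opening: 0.998
```

Call:
jog_arm(rows=[{"dp":[20,16,0],"turn":[0,0,-8],"grip":1},{"dp":[37,31,0],"turn":[0,0,-15],"grip":1},{"dp":[37,31,0],"turn":[0,0,-15],"grip":1},{"dp":[37,31,0],"turn":[0,0,-15],"grip":1}])

```text
time_s: 1.55
position: [0.5038, -0.1419, 0.2334]
tcp_rot: [[-0.398, 0.918, -0.001], [0.918, 0.398, -0.0], [0.0, -0.001, -1.0]]
force: [-0.5, -0.8, 1.1]
opening: 1.0
```

Run:
```python
from h import *
s=bot.read_state(); print(s['position'],s['tcp_rot'],s['joint_positions'],s['force'])
cap('wrist','w1')
```

```text
[ 0.5038451  -0.14191128  0.233352  ] [[-3.97531219e-01  9.17588390e-01 -6.90192450e-04]
 [ 9.17588650e-01  3.97531110e-01 -2.93517641e-04]
 [ 5.04459090e-06 -7.49995184e-04 -9.99999719e-01]] [-2.79538157e+01  2.24526555e+01  9.65710758e+01 -3.81780311e-02
  6.10033220e+01 -5.13592342e+01] [-0.51899268 -0.84371178  1.11915566]
```

View pics/w1.png

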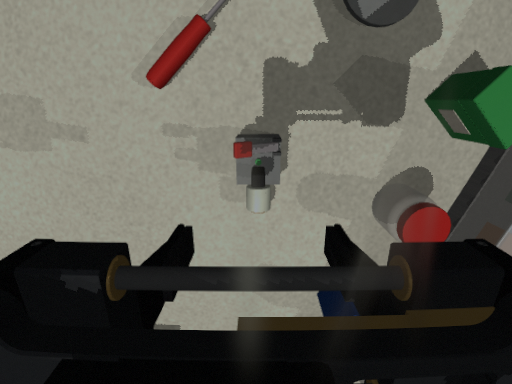

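Wrist view: lamp with stem at (259,175), the head around (259,160), the lever's red end at (243,149), green pin (260,163), square to the jaws.

Run:
```python
from h import *
crop('w1',220,120,300,220,6,'w1c')
z=load('w1');m=xyzmap(z)[125:220,228:292].reshape(-1,3);c=z['im'][125:220,228:292].reshape(-1,3).astype(float)
top=(abs(m[:,2]-.085)<.004)&(c.max(1)<60);print('stem top',top.sum(),m[top].mean(0),m[top].max(0),m[top].min(0),cv2.minAreaRect((m[top,:2]*1000).astype(np.float32)))
h=(abs(m[:,2]-.044)<.004);print('head',h.sum(),cv2.minAreaRect((m[h,:2]*1000).astype(np.float32)),m[h,2].mean())
h2=(m[:,2]>.008);
red=(c[:,0]>c[:,1]*2.2)&(c[:,0]>90);print('red',m[red].mean(0))
R=np.array([[np.cos(np.radians(23.5)),-np.sin(np.radians(23.5))],[np.sin(np.radians(23.5)),np.cos(np.radians(23.5))]])
q=m[:,:2]@R*1000
b=(m[:,2]>.012)&(m[:,2]<.041)&(c.min(1)>80); 
print('head in lamp-ish axes', np.percentile(q[h],[2,50,98],axis=0),'stem',np.percentile(q[top],[2,50,98],axis=0),'bar',np.percentile(q[b],[2,50,98],axis=0),'table',np.median(m[m[:,2]<.008][:,2]))
for t in ['w1']:
  for zz in (.04,.05): pass
```

```text
stem top 184 [ 0.50257433 -0.140301    0.08556333] [ 0.51169979 -0.13125296  0.08776721] [ 0.49357372 -0.15010927  0.08147574] ((502.2085876464844, -140.77639770507812), (14.870773315429688, 16.07200050354004), 23.69573974609375)
head 1280 ((504.66534423828125, -146.65322875976562), (55.84960174560547, 100.4781723022461), 23.30284309387207) 0.04462859873808128
red [ 0.47147132 -0.1178987   0.08157646]
head in lamp-ish axes [[ 377.10574066 -368.7126744 ]
 [ 406.16948586 -320.22372482]
 [ 431.58592733 -286.26705621]] stem [[ 398.1670604  -337.12671421]
 [ 405.02528766 -328.70529471]
 [ 411.84996214 -321.7637321 ]] bar [[ 388.12445183 -387.29228969]
 [ 404.7580701  -370.12961107]
 [ 419.84535801 -354.23405729]] table 0.0007962820429113227
```

View pics/w1c.png

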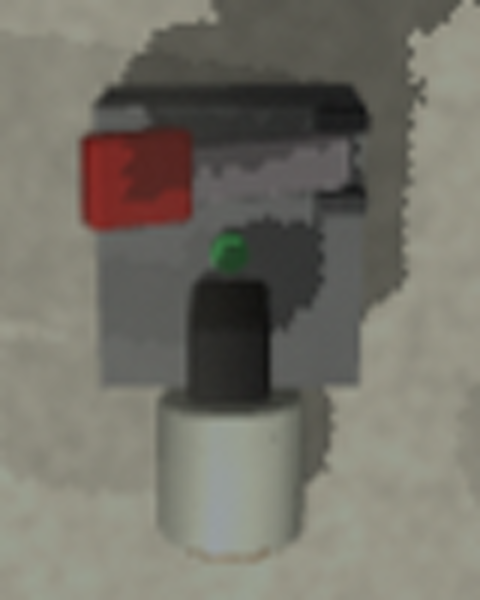

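Call:
jog_arm(rows=[{"dp":[1,0,20],"turn":[0,0,0],"grip":1},{"dp":[2,-1,55],"turn":[0,0,0],"grip":1},{"dp":[2,-1,90],"turn":[0,0,0],"grip":1},{"dp":[2,-1,120],"turn":[0,0,0],"grip":1},{"dp":[2,-1,145],"turn":[0,0,0],"grip":1},{"dp":[2,-1,162],"turn":[0,0,0],"grip":1},{"dp":[2,-1,170],"turn":[0,0,0],"grip":1},{"dp":[2,-1,173],"turn":[0,0,0],"grip":1},{"dp":[2,-1,173],"turn":[0,0,0],"grip":1},{"dp":[2,-1,173],"turn":[0,0,0],"grip":1}])

```text
time_s: 2.6
position: [0.5029, -0.1412, 0.0614]
tcp_rot: [[-0.397, 0.918, 0.002], [0.918, 0.397, -0.001], [-0.001, 0.001, -1.0]]
force: [-0.3, 0.8, 0.9]
opening: 1.004
```

Call:
jog_arm(rows=[{"dp":[0,0,0],"turn":[0,0,0],"grip":0.5},{"dp":[0,0,0],"turn":[0,0,0],"grip":0.3},{"dp":[0,0,0],"turn":[0,0,0],"grip":0.2},{"dp":[0,0,0],"turn":[0,0,0],"grip":0.1},{"dp":[0,0,0],"turn":[0,0,0],"grip":0},{"dp":[0,0,0],"turn":[0,0,0],"grip":0},{"dp":[0,0,0],"turn":[0,0,0],"grip":0},{"dp":[0,0,0],"turn":[0,0,0],"grip":0},{"dp":[0,0,0],"turn":[0,0,0],"grip":0},{"dp":[0,0,0],"turn":[0,0,0],"grip":0}])

```text
time_s: 3.6
position: [0.5022, -0.1406, 0.0605]
tcp_rot: [[-0.398, 0.917, -0.0], [0.917, 0.398, 0.0], [0.0, -0.0, -1.0]]
force: [0.4, 0.6, -4.4]
opening: 0.181
```

Run:
```python
from h import *
s=bot.read_state(); print(s['position'],s['force'],s['opening']*87)
cap('wrist','w2'); crop('w2',130,100,390,340,3,'w2c')
```

```text
[ 0.50215828 -0.14061841  0.0604797 ] [ 0.40152303  0.6178764  -4.36846955] 15.771660631390466
```

View pics/w2c.png

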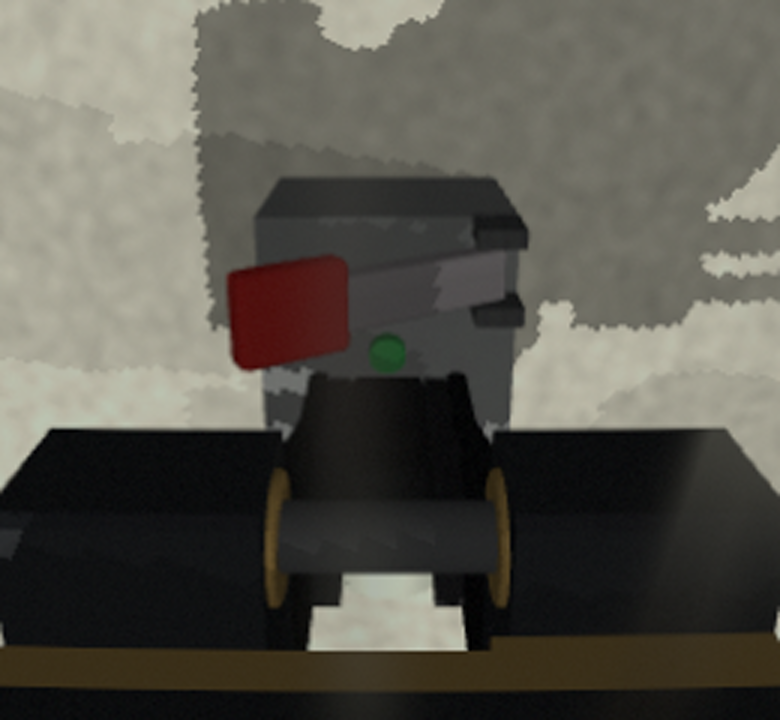

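Call:
jog_arm(rows=[{"dp":[0,0,-5],"turn":[0,0,0],"grip":0},{"dp":[0,0,-15],"turn":[0,0,0],"grip":0},{"dp":[0,0,-35],"turn":[0,0,0],"grip":0},{"dp":[0,0,-60],"turn":[0,0,0],"grip":0},{"dp":[0,0,-85],"turn":[0,0,0],"grip":0},{"dp":[0,0,-110],"turn":[0,0,0],"grip":0},{"dp":[0,0,-130],"turn":[0,0,0],"grip":0},{"dp":[0,0,-140],"turn":[0,0,0],"grip":0},{"dp":[0,0,-140],"turn":[0,0,0],"grip":0},{"dp":[0,0,-140],"turn":[0,0,0],"grip":0}])

```text
time_s: 4.65
position: [0.5016, -0.1402, 0.2]
tcp_rot: [[-0.398, 0.917, -0.001], [0.917, 0.398, 0.001], [0.001, -0.001, -1.0]]
force: [0.1, 0.1, -5.9]
opening: 0.179
```

Run:
```python
from h import *
from scipy.optimize import least_squares
s=bot.read_state(); print(s['position'],s['force'],s['moment'],s['opening']*87)
cap('wrist','w3'); cap('side','s3');cap('scene','c3')
z=load('scene0');m=xyzmap(z)
t=[0.5503,.1285,.084]
def fit(m,im):
    d=np.linalg.norm(m-np.array(t),axis=-1); c=im.astype(float)
    br=(d<.03)&(c[...,0]>c[...,2]*1.6)&(m[...,2]>.076)
    P=m[br]; r=least_squares(lambda q:np.linalg.norm(P-q,axis=1)-.014,t,loss='soft_l1',f_scale=.002)
    return br.sum(),r.x,np.abs(r.fun).mean()
for n in ['scene0','side0','s3','c3','w3']:
    z=load(n); m=xyzmap(z); print(n,fit(m,z['im']))
    # flange ring center & foot: top surfaces
    dd=np.hypot(m[...,0]-.55,m[...,1]-.1285)
    k=(dd<.06)&(abs(m[...,2]-.012)<.003)
    if k.sum()>5: print(' foot',cv2.minEnclosingCircle((m[k][:,:2]*1000).astype(np.float32)))
    k=(dd<.035)&(abs(m[...,2]-.0635)<.004)
    if k.sum()>5: print(' flange',cv2.minEnclosingCircle((m[k][:,:2]*1000).astype(np.float32)),np.median(m[k][:,2]))
```

```text
[ 0.50158438 -0.14023105  0.19995041] [ 0.10554827  0.14643041 -5.91320471] [-0.00714128 -0.13958007 -0.03692808] 15.550887275180806
scene0 (np.int64(59), array([0.55102531, 0.1292633 , 0.08201495]), np.float64(0.0011666790521012193))
 foot ((552.9203491210938, 126.27491760253906), 50.100311279296875)
 flange ((552.2567749023438, 127.88533782958984), 30.59421157836914) 0.0626123909277495
side0 (np.int64(94), array([0.55042623, 0.1285594 , 0.08397827]), np.float64(0.0009208423363039897))
 foot ((549.3960571289062, 130.0113983154297), 50.38454818725586)
 flange ((549.862060546875, 129.91867065429688), 30.963285446166992) 0.06395777247182882
s3 (np.int64(99), array([0.55019042, 0.12863801, 0.08447926]), np.float64(0.0007768695022475489))
 foot ((549.9276733398438, 130.17300415039062), 50.478797912597656)
 flange ((549.961181640625, 129.9325714111328), 30.767822265625) 0.06404522975197313
c3 (np.int64(59), array([0.5502101 , 0.12902944, 0.08275778]), np.float64(0.0011613167594881548))
 foot ((552.01318359375, 127.16350555419922), 49.703758239746094)
 flange ((551.270263671875, 127.87601470947266), 30.36774253845215) 0.06264505871583703
w3 (np.int64(0), array([0.5503, 0.1285, 0.084 ]), np.float64(nan))
 foot ((561.4205322265625, 101.71395874023438), 39.50770568847656)<stdin>:11: RuntimeWarning: Mean of empty slice.
  ret = ret.dtype.type(ret / rcount)
```

View pics/w3.png

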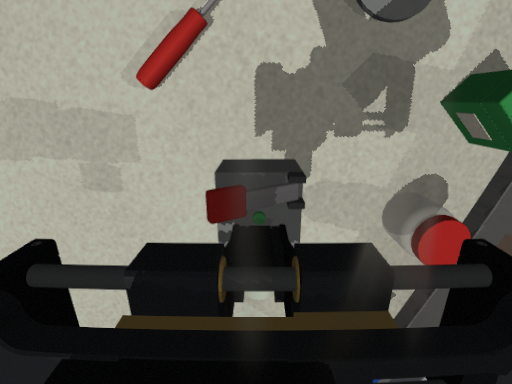

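View pics/s3.png

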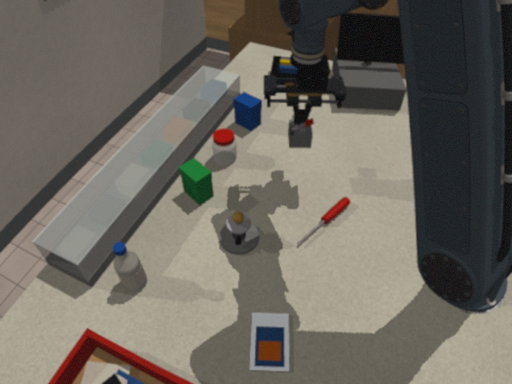

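Call:
jog_arm(rows=[{"dp":[8,10,0],"turn":[0,0,0],"grip":0},{"dp":[25,34,0],"turn":[0,0,0],"grip":0},{"dp":[45,60,0],"turn":[0,0,0],"grip":0},{"dp":[66,88,0],"turn":[0,0,0],"grip":0},{"dp":[87,117,0],"turn":[0,0,0],"grip":0},{"dp":[103,139,0],"turn":[0,0,0],"grip":0},{"dp":[113,152,0],"turn":[0,0,0],"grip":0},{"dp":[113,152,0],"turn":[0,0,0],"grip":0},{"dp":[113,152,0],"turn":[0,0,0],"grip":0},{"dp":[113,152,0],"turn":[0,0,0],"grip":0}])

```text
time_s: 5.8
position: [0.596, 0.0228, 0.2001]
tcp_rot: [[-0.397, 0.918, -0.002], [0.918, 0.397, -0.0], [0.0, -0.002, -1.0]]
force: [-0.2, -0.2, -5.2]
opening: 0.182
```

Run:
```python
from h import *
from scipy.optimize import least_squares
s=bot.read_state(); print(s['position'],s['tcp_rot'],s['force'],s['moment'])
cap('wrist','w4'); cap('side','s4');cap('scene','c4')
t=[0.5503,.1285,.084]
for n in ['s4','c4','w4']:
    z=load(n); m=xyzmap(z); c=z['im'].astype(float)
    d=np.linalg.norm(m-np.array(t),axis=-1)
    br=(d<.03)&(c[...,0]>c[...,2]*1.6)&(m[...,2]>.076)
    P=m[br]
    if len(P)>5:
        r=least_squares(lambda q:np.linalg.norm(P-q,axis=1)-.014,t,loss='soft_l1',f_scale=.002);print(n,len(P),r.x,np.abs(r.fun).mean())
    dd=np.hypot(m[...,0]-.55,m[...,1]-.1285)
    for h,rad in ((.012,.06),(.0635,.035)):
        k=(dd<rad)&(abs(m[...,2]-h)<.004)
        if k.sum()>5: print(' ',h,cv2.minEnclosingCircle((m[k][:,:2]*1000).astype(np.float32)),np.median(m[k][:,2]))
```

```text
[0.59596331 0.02275365 0.20013709] [[-3.97306763e-01  9.17684292e-01 -1.69602149e-03]
 [ 9.17685798e-01  3.97306735e-01 -3.68210407e-04]
 [ 3.35939854e-04 -1.70270732e-03 -9.99998494e-01]] [-0.23872937 -0.22219344 -5.18959502] [-0.04755322 -0.13360789  0.02504125]
s4 99 [0.5502408  0.12864831 0.08389698] 0.0010389826179436892
  0.012 ((549.8380737304688, 130.46080017089844), 50.454734802246094) 0.011262711813797455
  0.0635 ((550.3320922851562, 129.86474609375), 30.39447784423828) 0.06402820112426733
c4 14 [0.55016606 0.12686172 0.0841018 ] 0.0007119921498122441
  0.012 ((550.7391357421875, 128.02352905273438), 50.46302795410156) 0.009921824749581698
  0.0635 ((554.2880859375, 129.45709228515625), 29.301183700561523) 0.06248633622261346
w4 755 [0.5493173  0.12863173 0.08527549] 0.0004221187262012984
  0.012 ((549.475341796875, 128.86582946777344), 50.09656524658203) 0.012505540761028833
  0.0635 ((549.1280517578125, 129.2154541015625), 30.118209838867188) 0.0652241995805814
```

View pics/w4.png

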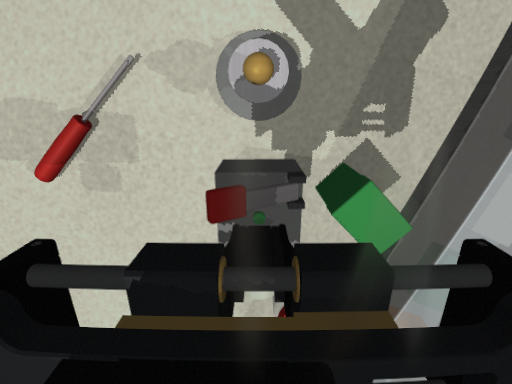

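View pics/c4.png

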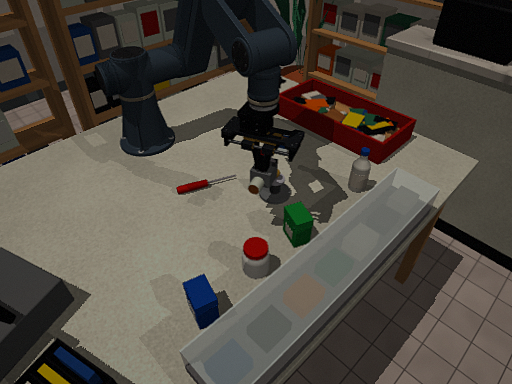

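```bash
crop=1
python3 - <<'E'
from h import *
crop('w4',190,140,330,260,5,'w4c')
for n in ('w3','w4'):
    z=load(n); M=xyzmap(z); c=z['im'].astype(float); x=z
    T=np.array([0.596,.0228]) if n=='w4' else np.array([.5016,-.1402])
    g=(c[...,1]>c[...,0]*1.25)&(c[...,1]>c[...,2]*1.25); g[:190]=0;g[:,:230]=0;g[:,290:]=0;g[235:]=0
    R=np.array([[-.3973,.9177],[.9177,.3973]])
    rel=(M[...,:2]-T)@R*1000
    print(n,'pin',g.sum(),np.round(rel[g].mean(0),1),np.median(M[g][:,2]),np.argwhere(g).mean(0))
    h=(abs(M[...,2]-.184)<.004)&(rel[...,0]>-10)&(abs(rel[...,1])<40)&(rel[...,0]<60); print(' head rel pct',np.percentile(rel[h],[1,50,99],axis=0),np.median(M[h][:,2]))
    # plane fit of head top (tilt)
    P=M[h&(abs(M[...,2]-np.median(M[h][:,2]))<.0025)]; A=np.c_[P[:,:2],np.ones(len(P))]; print(' plane',np.linalg.lstsq(A,P[:,2],rcond=None)[0][:2],len(P))
    b=(np.array([.5494,.1288])-T)@R*1000; print(' ball rel',b)
E
```

```text
w3 pin 142 [14.3  0.7] 0.18798642212225763 [217.83802817 259.02816901]
 head rel pct [[ -5.26950478 -27.28552777]
 [ 17.78817076   2.54931858]
 [ 43.79725065  27.94613577]] 0.18413685317505693
 plane [-0.00132444  0.000549  ] 2700
 ball rel [227.87036 150.73976]
w4 pin 142 [14.3  0.7] 0.18818736721589024 [217.76056338 259.04225352]
 head rel pct [[ -5.40669477 -27.28047865]
 [ 17.8040138    2.64640047]
 [ 43.75559607  27.88663551]] 0.18424716517961418
 plane [-0.00166973 -0.00113997] 2701
 ball rel [115.79038  -0.65102]
```

View pics/w4c.png

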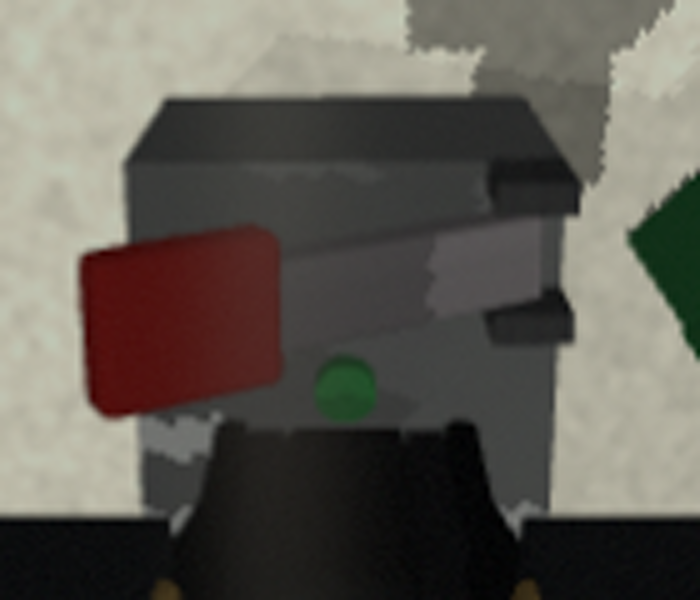

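Call:
jog_arm(rows=[{"dp":[10,0,0],"turn":[0,0,0],"grip":0},{"dp":[30,0,0],"turn":[0,0,0],"grip":0},{"dp":[55,-1,0],"turn":[0,0,0],"grip":0},{"dp":[80,-1,0],"turn":[0,0,0],"grip":0},{"dp":[96,-1.2,0],"turn":[0,0,0],"grip":0},{"dp":[101.5,-1.2,5],"turn":[0,0,0],"grip":0},{"dp":[101.5,-1.2,18],"turn":[0,0,0],"grip":0},{"dp":[101.5,-1.2,28],"turn":[0,0,0],"grip":0},{"dp":[101.5,-1.2,33],"turn":[0,0,0],"grip":0},{"dp":[101.5,-1.2,33],"turn":[0,0,0],"grip":0}])

```text
time_s: 6.95
position: [0.5548, 0.1153, 0.1659]
tcp_rot: [[-0.397, 0.918, -0.003], [0.918, 0.397, -0.0], [0.001, -0.003, -1.0]]
force: [-0.1, -0.1, -5.0]
opening: 0.185
```

Call:
jog_arm(rows=[{"dp":[0,0,0],"turn":[0,0,0],"grip":0},{"dp":[0,0,0],"turn":[0,0,0],"grip":0}])

```text
time_s: 7.15
position: [0.5559, 0.1158, 0.1678]
tcp_rot: [[-0.397, 0.918, 0.001], [0.918, 0.397, 0.0], [-0.0, 0.001, -1.0]]
force: [0.3, 0.3, -5.3]
opening: 0.181
```

Run:
```python
from h import *
s=bot.read_state(); print(s['position'],s['tcp_rot'],s['force'],s['moment'])
R=s['tcp_rot'][:2,:2]; p=s['position'][:2]+R@np.array([.0143,.0005]); print('socket',p,'ball-socket in tool mm',(np.array([.5494,.1288])-p)@R*1000)
cap('side','s5'); crop('s5',180,120,300,270,5,'s5c')
```

```text
[0.5558538  0.11577803 0.16777521] [[-3.97305625e-01  9.17686004e-01  7.98667133e-04]
 [ 9.17686305e-01  3.97305733e-01  2.51099368e-05]
 [-2.94271993e-04  7.42902210e-04 -9.99999681e-01]] [ 0.28767673  0.27151319 -5.29786875] [-0.0447347 -0.1722386  0.0186533]
socket [0.55063117 0.1290996 ] ball-socket in tool mm [ 0.21421079 -1.24885898]
```

View pics/s5c.png

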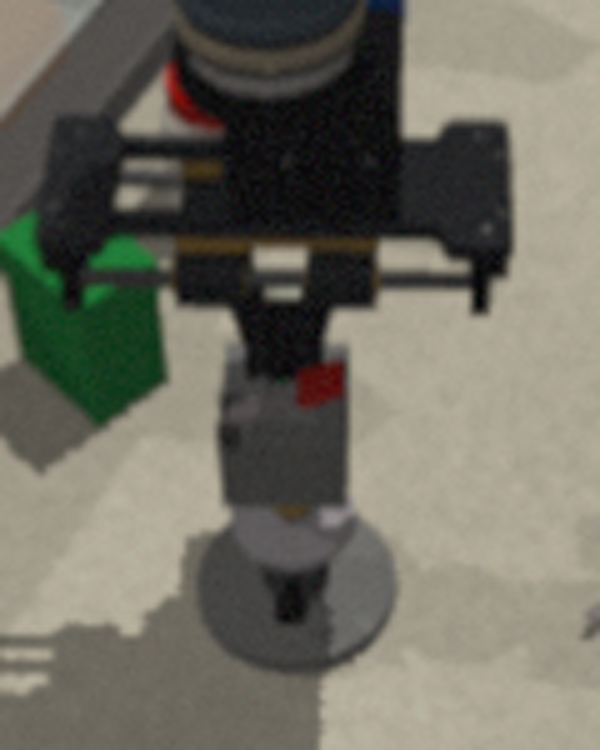

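Call:
jog_arm(rows=[{"dp":[0.2,-0.8,2],"turn":[0,0,0],"grip":0},{"dp":[0.2,-0.8,4],"turn":[0,0,0],"grip":0},{"dp":[0.2,-0.8,6],"turn":[0,0,0],"grip":0},{"dp":[0.2,-0.8,8],"turn":[0,0,0],"grip":0},{"dp":[0.2,-0.8,10],"turn":[0,0,0],"grip":0},{"dp":[0.2,-0.8,10],"turn":[0,0,0],"grip":0}])

```text
time_s: 7.8
position: [0.5542, 0.1161, 0.1572]
tcp_rot: [[-0.398, 0.917, -0.001], [0.917, 0.398, 0.0], [0.0, -0.001, -1.0]]
force: [1.0, -0.2, -5.4]
opening: 0.18
```

Call:
jog_arm(rows=[{"dp":[0,0,1],"turn":[0,0,0],"grip":0},{"dp":[0,0,2],"turn":[0,0,0],"grip":0},{"dp":[0,0,3],"turn":[0,0,0],"grip":0},{"dp":[0,0,3],"turn":[0,0,0],"grip":0}])

```text
time_s: 8.2
position: [0.5544, 0.1161, 0.1544]
tcp_rot: [[-0.398, 0.917, -0.0], [0.917, 0.398, -0.0], [0.0, -0.0, -1.0]]
force: [0.2, -1.0, -5.0]
opening: 0.179
```

Call:
jog_arm(rows=[{"dp":[0,0,1],"turn":[0,0,0],"grip":0},{"dp":[0,0,2],"turn":[0,0,0],"grip":0},{"dp":[0,0,3],"turn":[0,0,0],"grip":0},{"dp":[0,0,4],"turn":[0,0,0],"grip":0},{"dp":[0,0,4],"turn":[0,0,0],"grip":0}])

```text
time_s: 8.7
position: [0.5544, 0.1161, 0.1504]
tcp_rot: [[-0.398, 0.917, -0.0], [0.917, 0.398, 0.0], [0.0, -0.0, -1.0]]
force: [0.5, -0.2, -5.3]
opening: 0.181
```

Call:
jog_arm(rows=[{"dp":[0,0,1],"turn":[0,0,0],"grip":0},{"dp":[0,0,2],"turn":[0,0,0],"grip":0},{"dp":[0,0,3],"turn":[0,0,0],"grip":0},{"dp":[0,0,4],"turn":[0,0,0],"grip":0},{"dp":[0,0,4],"turn":[0,0,0],"grip":0}])

```text
time_s: 9.2
position: [0.5544, 0.116, 0.1464]
tcp_rot: [[-0.398, 0.917, -0.0], [0.917, 0.398, 0.0], [0.0, -0.0, -1.0]]
force: [-0.7, 0.6, -5.8]
opening: 0.178
```

Call:
jog_arm(rows=[{"dp":[0,0,1],"turn":[0,0,0],"grip":0},{"dp":[0,0,2],"turn":[0,0,0],"grip":0},{"dp":[0,0,3],"turn":[0,0,0],"grip":0},{"dp":[0,0,3],"turn":[0,0,0],"grip":0}])

```text
time_s: 9.6
position: [0.5543, 0.1161, 0.1434]
tcp_rot: [[-0.398, 0.917, -0.0], [0.917, 0.398, 0.0], [0.0, -0.0, -1.0]]
force: [-0.1, -0.0, -4.8]
opening: 0.184
```

Call:
jog_arm(rows=[{"dp":[0,0,1],"turn":[0,0,0],"grip":0},{"dp":[0,0,2],"turn":[0,0,0],"grip":0},{"dp":[0,0,3],"turn":[0,0,0],"grip":0},{"dp":[0,0,3],"turn":[0,0,0],"grip":0}])

```text
time_s: 10.0
position: [0.5546, 0.1161, 0.1405]
tcp_rot: [[-0.398, 0.917, 0.0], [0.917, 0.398, 0.0], [0.0, 0.0, -1.0]]
force: [1.0, -0.9, -4.2]
opening: 0.185
```

Call:
jog_arm(rows=[{"dp":[0,0,1],"turn":[0,0,0],"grip":0},{"dp":[0,0,2],"turn":[0,0,0],"grip":0},{"dp":[0,0,2],"turn":[0,0,0],"grip":0}])

```text
time_s: 10.3
position: [0.5547, 0.116, 0.1393]
tcp_rot: [[-0.398, 0.917, 0.001], [0.917, 0.398, -0.0], [-0.0, 0.001, -1.0]]
force: [-1.5, -0.6, 1.8]
opening: 0.179
```

Call:
jog_arm(rows=[{"dp":[0,0,0.5],"turn":[0,0,0],"grip":0},{"dp":[0,0,0.5],"turn":[0,0,0],"grip":0}])

```text
time_s: 10.5
position: [0.5548, 0.116, 0.1391]
tcp_rot: [[-0.398, 0.917, 0.001], [0.917, 0.398, -0.0], [-0.001, 0.001, -1.0]]
force: [-1.4, -0.2, 4.9]
opening: 0.181
```

Call:
jog_arm(rows=[{"dp":[0,0,0.5],"turn":[0,0,0],"grip":0},{"dp":[0,0,0.5],"turn":[0,0,0],"grip":0}])

```text
time_s: 10.7
position: [0.5549, 0.116, 0.139]
tcp_rot: [[-0.398, 0.917, 0.001], [0.917, 0.398, -0.0], [-0.001, 0.001, -1.0]]
force: [-2.0, -0.8, 7.8]
opening: 0.18
```

Call:
jog_arm(rows=[{"dp":[0,0,0.4],"turn":[0,0,0],"grip":0},{"dp":[0,0,0.4],"turn":[0,0,0],"grip":0}])

```text
time_s: 10.9
position: [0.555, 0.116, 0.139]
tcp_rot: [[-0.398, 0.917, 0.002], [0.917, 0.398, -0.0], [-0.001, 0.001, -1.0]]
force: [-2.2, 0.3, 9.9]
opening: 0.182
```

Call:
jog_arm(rows=[{"dp":[0,0,0.3],"turn":[0,0,0],"grip":0},{"dp":[0,0,0.3],"turn":[0,0,0],"grip":0}])

```text
time_s: 11.1
position: [0.555, 0.1159, 0.1389]
tcp_rot: [[-0.398, 0.917, 0.002], [0.917, 0.398, -0.0], [-0.001, 0.002, -1.0]]
force: [-3.8, -0.8, 11.5]
opening: 0.18
```

Call:
jog_arm(rows=[{"dp":[0.3,-0.6,0],"turn":[0,0,0],"grip":0},{"dp":[0.3,-0.6,0.2],"turn":[0,0,0],"grip":0}])

```text
time_s: 11.3
position: [0.5549, 0.116, 0.1389]
tcp_rot: [[-0.398, 0.917, 0.003], [0.917, 0.398, -0.0], [-0.002, 0.003, -1.0]]
force: [-2.6, -1.4, 12.9]
opening: 0.18
```

Call:
jog_arm(rows=[{"dp":[0,0,0.2],"turn":[0,0,0],"grip":0},{"dp":[0,0,0.3],"turn":[0,0,0],"grip":0}])

```text
time_s: 11.5
position: [0.5549, 0.1159, 0.1389]
tcp_rot: [[-0.398, 0.917, 0.003], [0.917, 0.398, -0.0], [-0.002, 0.003, -1.0]]
force: [-2.3, -0.6, 13.6]
opening: 0.181
```

Run:
```python
from h import *
s=bot.read_state(); print(s['position'],s['tcp_rot'],s['force'],s['moment'])
cap('side','s6'); crop('s6',180,120,300,270,5,'s6c')
cap('wrist','w6'); crop('w6',180,120,340,260,5,'w6c')
```

```text
[0.55492406 0.11594455 0.1388796 ] [[-3.98238113e-01  9.17276393e-01  3.22872217e-03]
 [ 9.17280714e-01  3.98241119e-01 -3.20905589e-04]
 [-1.58016905e-03  2.83384774e-03 -9.99994736e-01]] [-2.31491335 -0.5642275  13.62449968] [-0.09625957  0.6188917   0.02465951]
```

View pics/s6c.png

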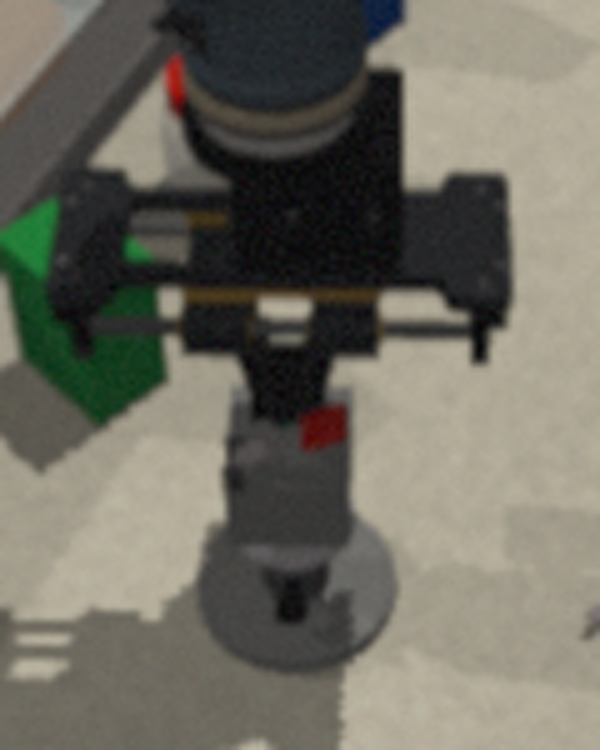

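View pics/w6c.png

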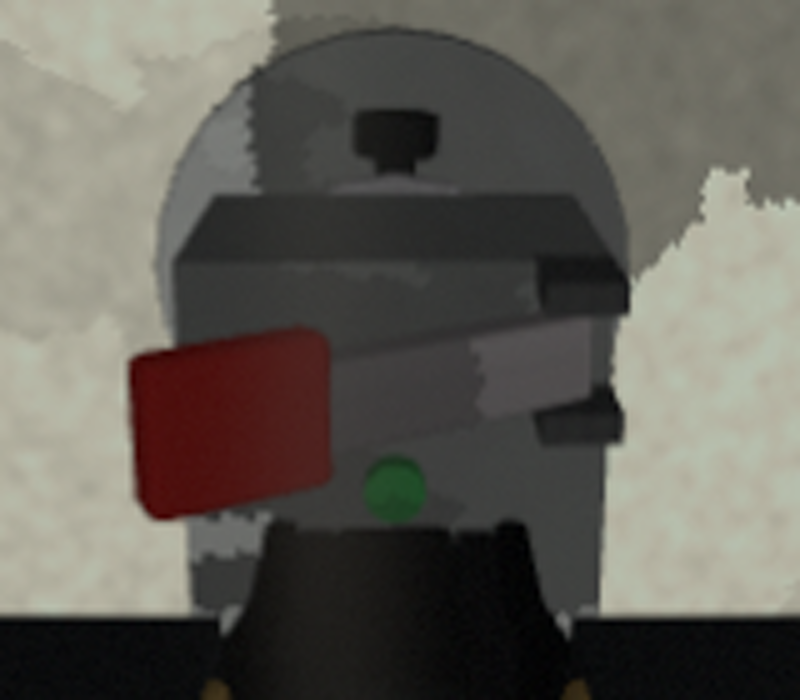

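Call:
jog_arm(rows=[{"dp":[0,0,0.3],"turn":[0,0,0],"grip":0},{"dp":[0,0,0.3],"turn":[0,0,0],"grip":0}])

```text
time_s: 11.8
position: [0.5549, 0.1159, 0.1385]
tcp_rot: [[-0.398, 0.917, 0.003], [0.917, 0.398, -0.0], [-0.002, 0.003, -1.0]]
force: [-2.7, -0.6, 11.3]
opening: 0.183
```

Call:
jog_arm(rows=[{"dp":[0,0,0.3],"turn":[0,0,0],"grip":0},{"dp":[0,0,0.3],"turn":[0,0,0],"grip":0}])

```text
time_s: 12.0
position: [0.5551, 0.116, 0.1383]
tcp_rot: [[-0.398, 0.917, 0.004], [0.917, 0.398, -0.0], [-0.002, 0.003, -1.0]]
force: [-2.9, -0.4, 12.7]
opening: 0.178
```

Call:
jog_arm(rows=[{"dp":[0.1,-0.4,0.2],"turn":[0,0,0],"grip":0},{"dp":[0.1,-0.4,0.4],"turn":[0,0,0],"grip":0}])

```text
time_s: 12.2
position: [0.555, 0.116, 0.1382]
tcp_rot: [[-0.398, 0.917, 0.005], [0.917, 0.398, -0.0], [-0.002, 0.004, -1.0]]
force: [-2.8, -0.9, 16.2]
opening: 0.181
```

Call:
jog_arm(rows=[{"dp":[0,0,0.4],"turn":[0,0,0],"grip":0},{"dp":[0,0,0.4],"turn":[0,0,0],"grip":0}])

```text
time_s: 12.4
position: [0.5551, 0.116, 0.1378]
tcp_rot: [[-0.398, 0.917, 0.005], [0.917, 0.398, -0.0], [-0.002, 0.004, -1.0]]
force: [-2.0, -0.6, 13.8]
opening: 0.182
```

Run:
```python
from h import *
cap('wrist','w7')
R=None
for n in ('w4','w6','w7'):
    z=load(n); M=xyzmap(z); c=z['im'].astype(float); Cm=(M-z['position'])@z['rotation']
    g=(c[...,1]>c[...,0]*1.25)&(c[...,1]>c[...,2]*1.25); g[:190]=0;g[:,:230]=0;g[:,290:]=0;g[235:]=0
    h=(Cm[...,2]>.15)&(Cm[...,2]<.26); h[:150]=0; h[:,225:300][185:]=0
    print(n,g.sum(),np.argwhere(g).mean(0),'pin z',np.median(M[g][:,2]))
    hd=M[178:182,222:236].reshape(-1,3); print(np.median(M[175:180,250:262,2]),np.median(M[222:236,222:228,2]),np.median(M[222:236,292:298,2]))
s=bot.read_state(); print(s['position'],s['force'])
```

```text
w4 142 [217.76056338 259.04225352] pin z 0.18818736721589024
0.18425505667833575 0.18414790838120854 0.18401289922260827
w6 140 [217.77857143 258.82142857] pin z 0.1271048168016864
0.12324319861188555 0.1233218330902309 0.12292418709194214
w7 143 [217.86013986 259.18881119] pin z 0.1259441521316226
0.1221261724326845 0.12170164874023523 0.1219661014815624
[0.55507786 0.11599615 0.13771154] [-2.35277454 -0.73155517 13.14204908]
```

Call:
jog_arm(rows=[{"dp":[0,0,0.3],"turn":[0,0,0],"grip":0},{"dp":[0,0,0.4],"turn":[0,0,0],"grip":0}])

```text
time_s: 12.65
position: [0.5552, 0.1161, 0.1372]
tcp_rot: [[-0.398, 0.917, 0.005], [0.917, 0.398, 0.0], [-0.002, 0.005, -1.0]]
force: [-0.9, -0.4, 9.9]
opening: 0.179
```

Call:
jog_arm(rows=[{"dp":[0,0,0.3],"turn":[0,0,0],"grip":0},{"dp":[0,0,0.4],"turn":[0,0,0],"grip":0}])

```text
time_s: 12.85
position: [0.5554, 0.1161, 0.1368]
tcp_rot: [[-0.398, 0.917, 0.005], [0.917, 0.398, 0.0], [-0.002, 0.005, -1.0]]
force: [-2.3, 0.5, 13.5]
opening: 0.182
```

Call:
jog_arm(rows=[{"dp":[0,0,0.2],"turn":[0,0,0],"grip":0},{"dp":[0,0,0.3],"turn":[0,0,0],"grip":0}])

```text
time_s: 13.05
position: [0.5555, 0.1161, 0.1368]
tcp_rot: [[-0.398, 0.917, 0.005], [0.917, 0.398, 0.0], [-0.002, 0.005, -1.0]]
force: [-2.2, -0.6, 13.8]
opening: 0.181
```

Call:
jog_arm(rows=[{"dp":[0.2,-0.6,0],"turn":[0.26,0.11,0],"grip":0},{"dp":[0.2,-0.6,0.3],"turn":[0.26,0.11,0],"grip":0}])

```text
time_s: 13.25
position: [0.5555, 0.116, 0.1367]
tcp_rot: [[-0.398, 0.917, 0.002], [0.917, 0.398, 0.0], [-0.001, 0.002, -1.0]]
force: [-1.8, 0.8, 15.4]
opening: 0.182
```

Call:
jog_arm(rows=[{"dp":[0,0,0.3],"turn":[0,0,0],"grip":0},{"dp":[0,0,0.3],"turn":[0,0,0],"grip":0}])

```text
time_s: 13.45
position: [0.5556, 0.116, 0.1367]
tcp_rot: [[-0.398, 0.917, 0.002], [0.917, 0.398, 0.0], [-0.001, 0.002, -1.0]]
force: [-1.4, 0.2, 15.7]
opening: 0.179
```

Call:
jog_arm(rows=[{"dp":[0,0,0.2],"turn":[0,0,0],"grip":0},{"dp":[0,0,0.3],"turn":[0,0,0],"grip":0}])

```text
time_s: 13.65
position: [0.5555, 0.116, 0.1363]
tcp_rot: [[-0.398, 0.917, 0.002], [0.917, 0.398, 0.0], [-0.001, 0.002, -1.0]]
force: [-2.2, -0.3, 14.5]
opening: 0.18
```

Call:
jog_arm(rows=[{"dp":[0,0,0.2],"turn":[0,0,0],"grip":0},{"dp":[0,0,0.3],"turn":[0,0,0],"grip":0}])

```text
time_s: 13.85
position: [0.5556, 0.1161, 0.136]
tcp_rot: [[-0.398, 0.917, 0.002], [0.917, 0.398, 0.0], [-0.001, 0.002, -1.0]]
force: [-1.6, -0.4, 12.8]
opening: 0.184
```

Call:
jog_arm(rows=[{"dp":[0,0,0.2],"turn":[0,0,0],"grip":0},{"dp":[0,0,0.3],"turn":[0,0,0],"grip":0}])

```text
time_s: 14.05
position: [0.5552, 0.116, 0.135]
tcp_rot: [[-0.398, 0.917, 0.001], [0.917, 0.398, 0.0], [-0.001, 0.001, -1.0]]
force: [-0.4, -0.5, 10.0]
opening: 0.183
```

Call:
jog_arm(rows=[{"dp":[0,0,0.2],"turn":[0,0,0],"grip":0},{"dp":[0,0,0.3],"turn":[0,0,0],"grip":0}])

```text
time_s: 14.25
position: [0.555, 0.1159, 0.1343]
tcp_rot: [[-0.398, 0.917, 0.001], [0.917, 0.398, 0.0], [-0.0, 0.001, -1.0]]
force: [-0.8, -0.5, 8.9]
opening: 0.181
```

Call:
jog_arm(rows=[{"dp":[0,0,0.4],"turn":[0,0,0],"grip":0},{"dp":[0,0,0.8],"turn":[0,0,0],"grip":0}])

```text
time_s: 14.45
position: [0.5552, 0.116, 0.1337]
tcp_rot: [[-0.398, 0.917, 0.001], [0.917, 0.398, 0.0], [-0.0, 0.001, -1.0]]
force: [-0.4, -0.7, 10.6]
opening: 0.181
```

Call:
jog_arm(rows=[{"dp":[0,0,0.4],"turn":[0,0,0],"grip":0},{"dp":[0,0,0.8],"turn":[0,0,0],"grip":0}])

```text
time_s: 14.65
position: [0.5553, 0.1159, 0.1329]
tcp_rot: [[-0.398, 0.917, 0.001], [0.917, 0.398, 0.0], [-0.001, 0.001, -1.0]]
force: [-0.3, -0.9, 12.3]
opening: 0.181
```

Call:
jog_arm(rows=[{"dp":[0,0,0.4],"turn":[0,0,0],"grip":0},{"dp":[0,0,0.8],"turn":[0,0,0],"grip":0}])

```text
time_s: 14.85
position: [0.555, 0.1159, 0.1317]
tcp_rot: [[-0.398, 0.917, 0.001], [0.917, 0.398, -0.0], [-0.0, 0.001, -1.0]]
force: [0.1, -0.2, 5.8]
opening: 0.182
```

Call:
jog_arm(rows=[{"dp":[0,0,0.4],"turn":[0,0,0],"grip":0},{"dp":[0,0,0.8],"turn":[0,0,0],"grip":0}])

```text
time_s: 15.05
position: [0.5547, 0.1159, 0.1302]
tcp_rot: [[-0.398, 0.917, -0.0], [0.917, 0.398, -0.0], [0.0, -0.0, -1.0]]
force: [0.7, -1.3, 3.1]
opening: 0.179
```

Call:
jog_arm(rows=[{"dp":[0,0,0.4],"turn":[0,0,0],"grip":0},{"dp":[0,0,0.8],"turn":[0,0,0],"grip":0}])

```text
time_s: 15.25
position: [0.554, 0.1159, 0.1284]
tcp_rot: [[-0.398, 0.917, -0.002], [0.917, 0.398, -0.0], [0.001, -0.002, -1.0]]
force: [2.2, 0.3, 2.1]
opening: 0.172
```

Call:
jog_arm(rows=[{"dp":[0,0,0.4],"turn":[0,0,0],"grip":0},{"dp":[0,0,0.8],"turn":[0,0,0],"grip":0}])

```text
time_s: 15.45
position: [0.5537, 0.1159, 0.1272]
tcp_rot: [[-0.398, 0.917, -0.003], [0.917, 0.398, -0.0], [0.001, -0.003, -1.0]]
force: [2.4, 0.2, 0.3]
opening: 0.177
```

Call:
jog_arm(rows=[{"dp":[-0.2,0.8,0.4],"turn":[-0.16,-0.07,0],"grip":0},{"dp":[-0.2,0.8,0.8],"turn":[-0.16,-0.07,0],"grip":0}])

```text
time_s: 15.65
position: [0.5535, 0.1161, 0.126]
tcp_rot: [[-0.398, 0.917, -0.002], [0.917, 0.398, -0.0], [0.001, -0.002, -1.0]]
force: [2.3, -0.3, -1.7]
opening: 0.183
```

Call:
jog_arm(rows=[{"dp":[0,0,0.4],"turn":[0,0,0],"grip":0},{"dp":[0,0,0.8],"turn":[0,0,0],"grip":0}])

```text
time_s: 15.85
position: [0.5535, 0.1162, 0.1254]
tcp_rot: [[-0.398, 0.917, -0.002], [0.917, 0.398, 0.0], [0.001, -0.002, -1.0]]
force: [3.3, -0.4, -2.0]
opening: 0.18
```

Call:
jog_arm(rows=[{"dp":[0,0,0.4],"turn":[0,0,0],"grip":0},{"dp":[0,0,0.8],"turn":[0,0,0],"grip":0}])

```text
time_s: 16.05
position: [0.5535, 0.1162, 0.1251]
tcp_rot: [[-0.398, 0.917, -0.002], [0.917, 0.398, 0.0], [0.001, -0.002, -1.0]]
force: [1.1, -0.0, 4.8]
opening: 0.181
```

Call:
jog_arm(rows=[{"dp":[-0.1,0.4,0.5],"turn":[0,0,0],"grip":0},{"dp":[-0.1,0.4,0.8],"turn":[0,0,0],"grip":0},{"dp":[-0.1,0.4,0.8],"turn":[0,0,0],"grip":0}])

```text
time_s: 16.35
position: [0.5536, 0.1162, 0.1251]
tcp_rot: [[-0.398, 0.917, -0.002], [0.917, 0.398, -0.0], [0.001, -0.002, -1.0]]
force: [0.9, 0.0, 7.5]
opening: 0.181
```

Run:
```python
from h import *
s=bot.read_state(); print(s['position'],s['force'],s['moment'])
cap('wrist','w8');crop('w8',180,120,340,260,5,'w8c'); cap('side','s8'); crop('s8',180,150,300,270,5,'s8c')
z=load('w8'); M=xyzmap(z); c=z['im'].astype(float)
g=(c[...,1]>c[...,0]*1.25)&(c[...,1]>c[...,2]*1.25); g[:190]=0;g[:,:230]=0;g[:,290:]=0;g[235:]=0
print('pin',g.sum(),np.argwhere(g).mean(0),np.median(M[g][:,2]),'head',np.median(M[175:180,250:262,2]))
```

```text
[0.55357892 0.1161904  0.12514498] [0.85712124 0.03432455 7.50527671] [-0.09923414 -0.26447796 -0.06377645]
pin 196 [219.91836735 259.06122449] 0.11881472256296104 head 0.10917981754476318
```

View pics/w8c.png

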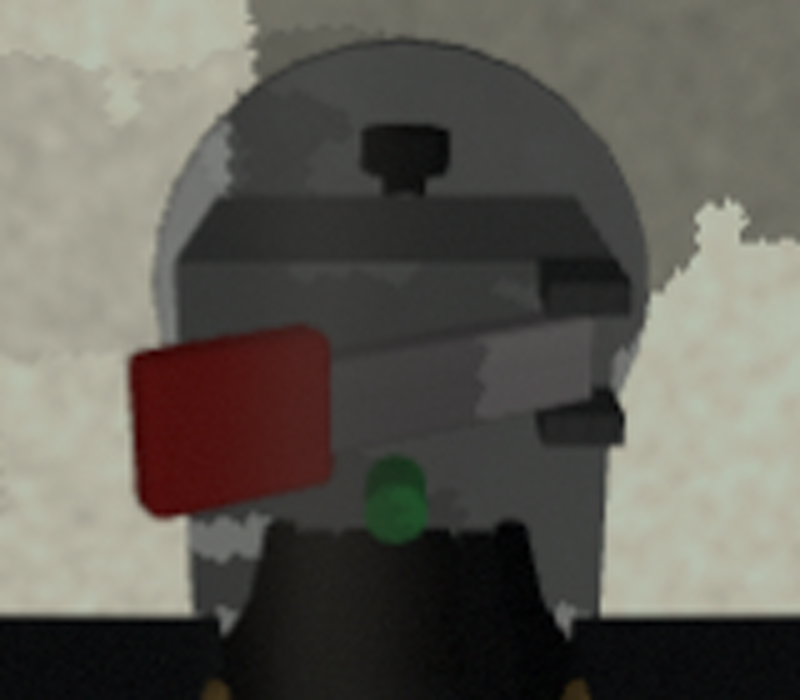

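View pics/s8c.png

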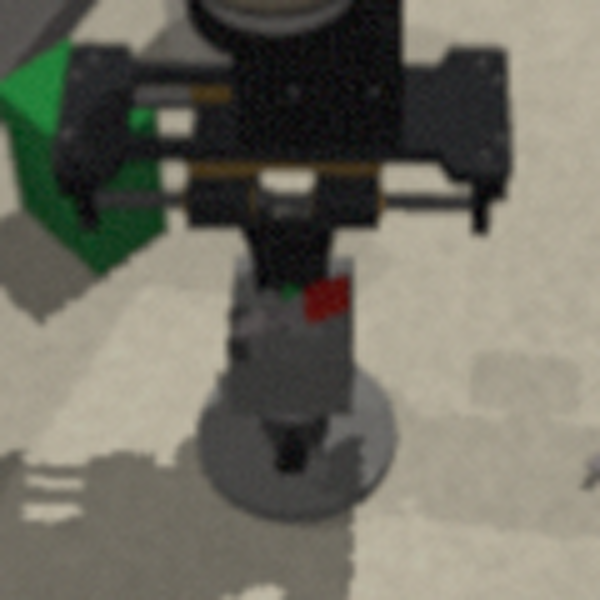

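Call:
jog_arm(rows=[{"dp":[0,0,-0.7],"turn":[0,0,0],"grip":0},{"dp":[0,0,-1.4],"turn":[0,0,0],"grip":0},{"dp":[0,0,-1.4],"turn":[0,0,0],"grip":0.3},{"dp":[0,0,-1.4],"turn":[0,0,0],"grip":0.6},{"dp":[0,0,-1.4],"turn":[0,0,0],"grip":0.6},{"dp":[0,0,-1.4],"turn":[0,0,0],"grip":0.6},{"dp":[0,0,-1.4],"turn":[0,0,0],"grip":0.6}])

```text
time_s: 17.15
position: [0.5537, 0.1162, 0.1253]
tcp_rot: [[-0.398, 0.917, -0.003], [0.917, 0.398, -0.0], [0.001, -0.002, -1.0]]
force: [-0.2, 0.1, -1.2]
opening: 0.542
```

Call:
jog_arm(rows=[{"dp":[0,0,-8],"turn":[0,0,0],"grip":0.6},{"dp":[0,0,-25],"turn":[0,0,0],"grip":0.6},{"dp":[0,0,-45],"turn":[0,0,0],"grip":0.6},{"dp":[0,0,-60],"turn":[0,0,0],"grip":0.6},{"dp":[0,0,-65],"turn":[0,0,0],"grip":0.6},{"dp":[0,0,-65],"turn":[0,0,0],"grip":0.6},{"dp":[0,0,-65],"turn":[0,0,0],"grip":0.6}])

```text
time_s: 17.85
position: [0.5536, 0.1162, 0.1901]
tcp_rot: [[-0.398, 0.917, -0.003], [0.917, 0.398, -0.0], [0.001, -0.003, -1.0]]
force: [0.1, -0.3, 0.0]
opening: 0.6
```

Run:
```python
from h import *
s=bot.read_state(); print(s['position'],s['force'],s['moment'],s['tcp_rot'])
cap('wrist','w9');crop('w9',160,90,360,250,4,'w9c')
z=load('w9'); M=xyzmap(z); c=z['im'].astype(float)
T=s['position'][:2]; R=s['tcp_rot'][:2,:2]; rel=(M[...,:2]-T)@R*1000
roi=np.zeros(M.shape[:2],bool); roi[100:240,200:310]=1
g=roi&(c[...,1]>c[...,0]*1.25)&(c[...,1]>c[...,2]*1.25)
r=roi&(c[...,0]>c[...,1]*2.2)&(c[...,0]>70)
for n,k in(('pin',g),('red',r)): print(n,k.sum(),np.percentile(rel[k],[2,50,98],axis=0).round(1),np.percentile(M[k][:,2],[2,50,98]).round(4))
h=roi&(abs(M[...,2]-.1092)<.003); print(np.median(M[h][:,2]),cv2.minAreaRect(rel[h].astype(np.float32)))
st=roi&(abs(M[...,2]-.150)<.004)&(c.max(-1)<60); print('stem',rel[st].mean(0),np.median(M[st][:,2]))
```

```text
[0.5535959  0.11615549 0.19007734] [ 0.0684399  -0.28730529  0.00490808] [ 0.05106788 -0.12988357 -0.02790981] [[-3.98013554e-01  9.17375195e-01 -2.82175993e-03]
 [ 9.17378931e-01  3.98014937e-01 -7.73185789e-05]
 [ 1.05217246e-03 -2.61939695e-03 -9.99996016e-01]]
pin 104 [[  9.9 -32.5]
 [ 14.8   0.6]
 [ 17.6   4. ]] [0.1095 0.1192 0.1963]
red 541 [[ 26.8 -24.8]
 [ 34.8 -16.5]
 [ 42.4  -7.2]] [0.1374 0.1434 0.1481]
0.10944381994840534 ((13.500869750976562, 0.19867515563964844), (56.153560638427734, 60.62971496582031), 89.96322631835938)
stem [1.46628928 0.4718383 ] 0.1502343091349066
```

View pics/w9c.png

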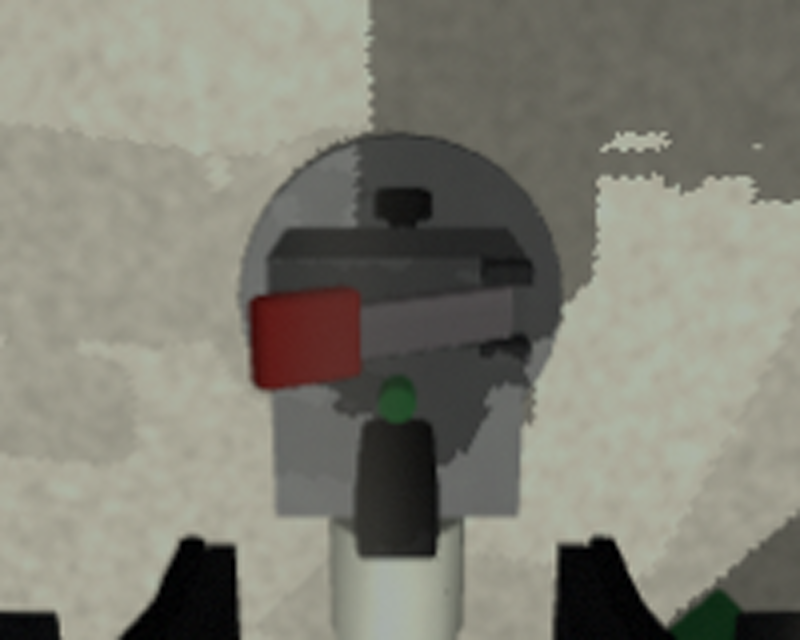

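Call:
jog_arm(rows=[{"dp":[12,-3,0],"turn":[0,0,0],"grip":0.3},{"dp":[28,-8,0],"turn":[0,0,0],"grip":0},{"dp":[34.5,-9,0],"turn":[0.06,-0.13,0],"grip":0},{"dp":[34.5,-9,0],"turn":[0,0,0],"grip":0},{"dp":[34.5,-9,5],"turn":[0,0,0],"grip":0},{"dp":[34.5,-9,12],"turn":[0,0,0],"grip":0},{"dp":[34.5,-9,19],"turn":[0,0,0],"grip":0},{"dp":[34.5,-9,24],"turn":[0,0,0],"grip":0},{"dp":[34.5,-9,24],"turn":[0,0,0],"grip":0},{"dp":[34.5,-9,24],"turn":[0,0,0],"grip":0}])

```text
time_s: 18.9
position: [0.5321, 0.144, 0.1662]
tcp_rot: [[-0.398, 0.917, -0.002], [0.918, 0.398, -0.0], [0.001, -0.002, -1.0]]
force: [0.4, 0.7, -0.1]
opening: 0.004
```

Run:
```python
from h import *
s=bot.read_state(); print(s['position'],s['force'],s['opening'],s['tcp_rot'])
cap('wrist','w10');crop('w10',160,130,360,290,4,'w10c'); cap('side','s10'); crop('s10',180,130,300,270,5,'s10c')
```

```text
[0.53210164 0.14404571 0.16619226] [ 0.37849218  0.7042682  -0.11637769] 0.004352278670954992 [[-3.97730560e-01  9.17499308e-01 -2.32849852e-03]
 [ 9.17501887e-01  3.97731412e-01 -1.04879230e-04]
 [ 8.29890382e-04 -2.17811546e-03 -9.99997284e-01]]
```

View pics/w10c.png

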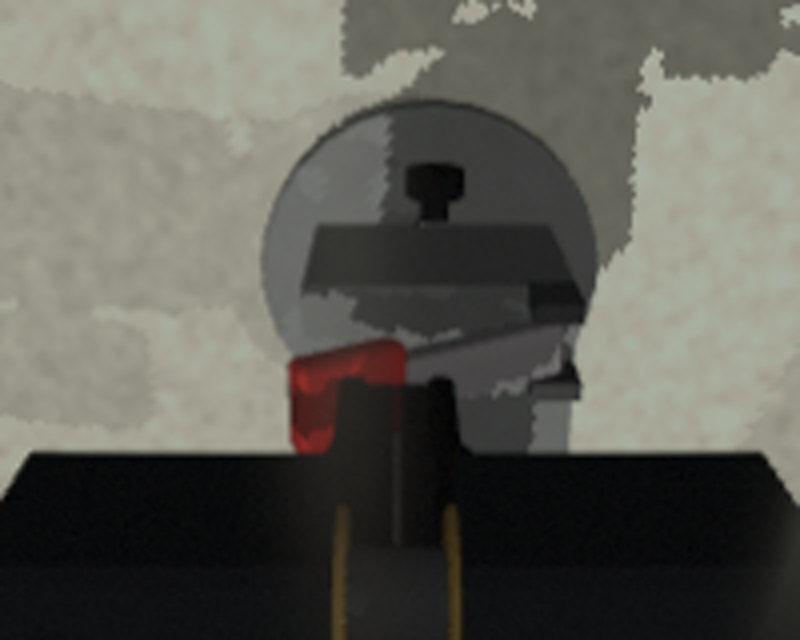

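View pics/s10c.png

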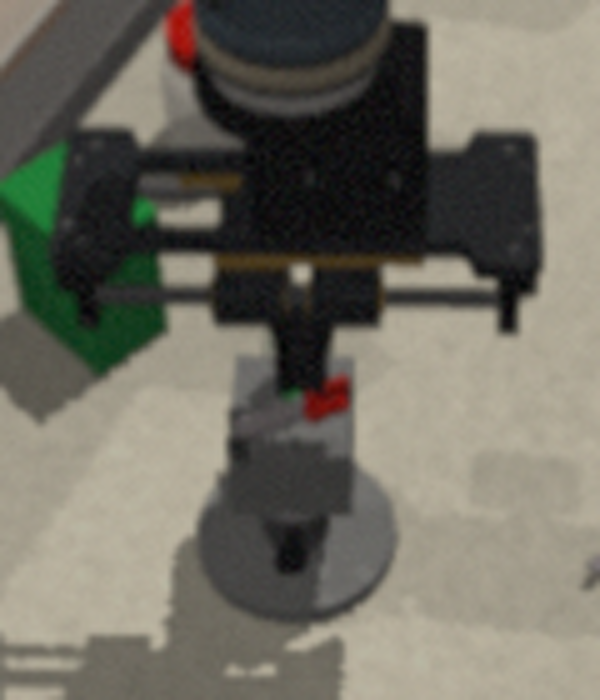

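Call:
jog_arm(rows=[{"dp":[0,0,3],"turn":[0,0,0],"grip":0},{"dp":[0,0,6],"turn":[0,0,0],"grip":0},{"dp":[0,-0.2,7.1],"turn":[0,0,0],"grip":0},{"dp":[0,-1.6,9],"turn":[0,0,0],"grip":0},{"dp":[0,-2.9,10.8],"turn":[0,0,0],"grip":0}])

```text
time_s: 19.5
position: [0.5292, 0.1431, 0.1555]
tcp_rot: [[-0.398, 0.917, -0.002], [0.917, 0.398, -0.0], [0.001, -0.002, -1.0]]
force: [0.5, 0.8, -0.2]
opening: 0.006
```

Call:
jog_arm(rows=[{"dp":[0,-1.2,2],"turn":[0,0,0],"grip":0},{"dp":[0,-2.3,3.9],"turn":[0,0,0],"grip":0},{"dp":[0,-3.4,5.9],"turn":[0,0,0],"grip":0},{"dp":[0,-4.4,7.9],"turn":[0,0,0],"grip":0}])

```text
time_s: 19.9
position: [0.5253, 0.1413, 0.148]
tcp_rot: [[-0.398, 0.917, -0.001], [0.917, 0.398, -0.0], [0.001, -0.001, -1.0]]
force: [-1.4, 0.2, 5.5]
opening: 0.004
```

Call:
jog_arm(rows=[{"dp":[0,-0.8,2.1],"turn":[0,0,0],"grip":0},{"dp":[0,-1.6,4.3],"turn":[0,0,0],"grip":0},{"dp":[0,-2.3,6.5],"turn":[0,0,0],"grip":0},{"dp":[0,-2.9,8.6],"turn":[0,0,0],"grip":0}])

```text
time_s: 20.3
position: [0.5223, 0.14, 0.1389]
tcp_rot: [[-0.398, 0.917, -0.003], [0.917, 0.398, -0.0], [0.001, -0.002, -1.0]]
force: [-1.0, -0.1, 4.5]
opening: 0.007
```

Call:
jog_arm(rows=[{"dp":[0,-0.5,2.2],"turn":[0,0,0],"grip":0},{"dp":[0,-0.9,4.5],"turn":[0,0,0],"grip":0},{"dp":[0,-1.2,6.5],"turn":[0,0,0],"grip":0},{"dp":[0,-1.2,7.5],"turn":[0,0,0],"grip":0}])

```text
time_s: 20.7
position: [0.5211, 0.1395, 0.1313]
tcp_rot: [[-0.398, 0.917, -0.003], [0.917, 0.398, -0.0], [0.001, -0.003, -1.0]]
force: [-2.3, -1.4, 2.7]
opening: 0.003
```

Call:
jog_arm(rows=[{"dp":[0,0,0.7],"turn":[0,0,0],"grip":0},{"dp":[0,0,1.2],"turn":[0,0,0],"grip":0},{"dp":[0,0,1.2],"turn":[0,0,0],"grip":0}])

```text
time_s: 21.0
position: [0.5212, 0.1396, 0.1303]
tcp_rot: [[-0.398, 0.917, -0.003], [0.917, 0.398, -0.0], [0.001, -0.002, -1.0]]
force: [-1.3, -0.4, 2.1]
opening: 0.007
```

Call:
jog_arm(rows=[{"dp":[0,0,0.5],"turn":[0,0,0],"grip":0},{"dp":[0,0,0.9],"turn":[0,0,0],"grip":0}])

```text
time_s: 21.2
position: [0.5214, 0.1397, 0.1296]
tcp_rot: [[-0.398, 0.917, -0.002], [0.917, 0.398, -0.0], [0.001, -0.002, -1.0]]
force: [-3.5, -1.2, 5.3]
opening: 0.007
```

Call:
jog_arm(rows=[{"dp":[0,0,0.4],"turn":[0,0,0],"grip":0},{"dp":[0,0,0.7],"turn":[0,0,0],"grip":0}])

```text
time_s: 21.4
position: [0.5214, 0.1397, 0.1294]
tcp_rot: [[-0.398, 0.917, -0.002], [0.917, 0.398, -0.0], [0.001, -0.002, -1.0]]
force: [-3.8, -1.5, 9.4]
opening: 0.005
```

Call:
jog_arm(rows=[{"dp":[0,0.5,-1],"turn":[0,0,0],"grip":0},{"dp":[0,1,-4],"turn":[0,0,0],"grip":0},{"dp":[0,1,-15],"turn":[0,0,0],"grip":0},{"dp":[0,1,-35],"turn":[0,0,0],"grip":0},{"dp":[-10,1,-55],"turn":[0,0,0],"grip":0},{"dp":[-35,10,-65],"turn":[0,0,0],"grip":0},{"dp":[-60,20,-70],"turn":[0,0,0],"grip":0},{"dp":[-60,20,-70],"turn":[0,0,0],"grip":0},{"dp":[-60,20,-70],"turn":[0,0,0],"grip":0}])

```text
time_s: 22.3
position: [0.5642, 0.0924, 0.1992]
tcp_rot: [[-0.397, 0.918, -0.001], [0.918, 0.397, 0.0], [0.001, -0.001, -1.0]]
force: [-1.1, 0.2, 0.9]
opening: 0.002
```

Run:
```python
from h import *
s=bot.read_state(); print(s['time_s'],s['position'],s['force'])
cap('wrist','w11');crop('w11',160,50,360,210,4,'w11c'); cap('side','s11'); crop('s11',180,130,300,270,5,'s11c')
z=load('w11'); M=xyzmap(z); c=z['im'].astype(float)
R=s['tcp_rot'][:2,:2]; rel=(M[...,:2]-np.array([.5482,.1291]))@R*1000
roi=(np.hypot(rel[...,0],rel[...,1])<55)&(M[...,2]>.09)&(M[...,2]<.16)
g=roi&(c[...,1]>c[...,0]*1.25)&(c[...,1]>c[...,2]*1.25)
r=roi&(c[...,0]>c[...,1]*2)&(c[...,0]>60)
for n,k in(('pin',g),('red',r)): print(n,k.sum(),np.percentile(rel[k],[2,50,98],axis=0).round(1),np.percentile(M[k][:,2],[2,50,98]).round(4))
P=M[r&(M[...,2]>.113)]; q=rel[r&(M[...,2]>.113)]
print('red slope along lamp x (rad)',np.polyfit(q[:,1]/1000,P[:,2],1))
h=roi&(abs(M[...,2]-.1092)<.003); print(np.median(M[h][:,2]),cv2.minAreaRect(rel[h].astype(np.float32)))
```

```text
22.3 [0.56418227 0.09240499 0.19924686] [-1.13044368  0.20634795  0.87703879]
pin 87 [[-3.8 -3.5]
 [ 0.5 -0.1]
 [ 3.7  4.3]] [0.1091 0.119  0.1206]
red 494 [[ 11.6 -33.6]
 [ 20.1 -23.8]
 [ 28.2 -14.2]] [0.1172 0.1186 0.12  ]
red slope along lamp x (rad) [0.00177835 0.11865075]
0.10940158688036744 ((-0.6025581359863281, -0.01171112060546875), (59.91238784790039, 56.17564392089844), 0.053429923951625824)
```

View pics/w11c.png

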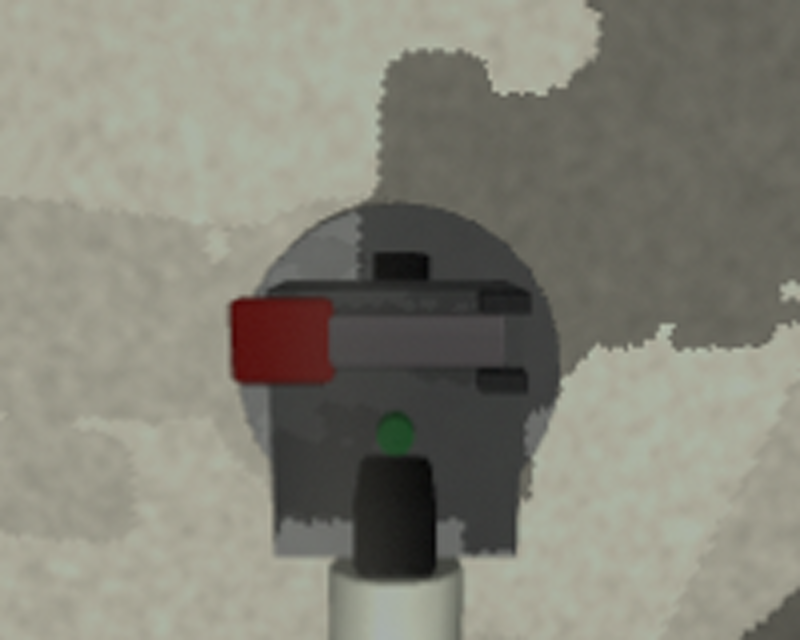

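View pics/s11c.png

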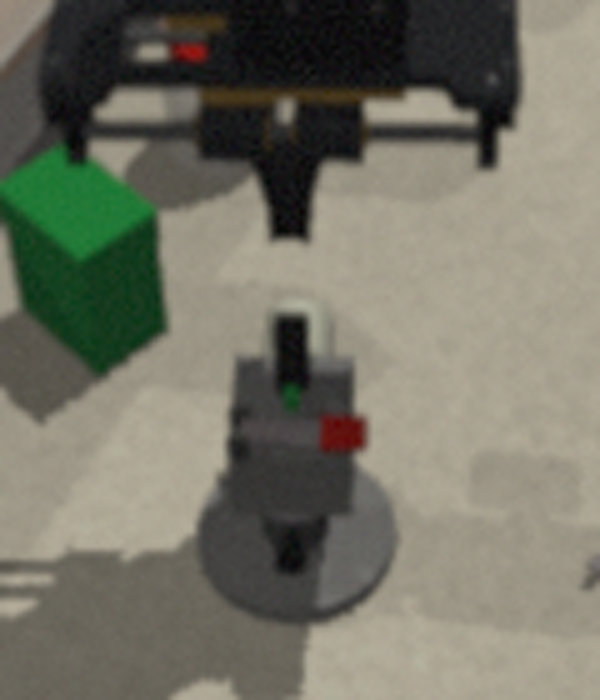

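The lever is flat at (280,341) in the crop, the pin is still up at (395,433), the socket sits on the flange, and the gripper is clear.

Run:
```python
from h import *
cap('scene','c12'); s=bot.read_state(); print(s['time_s'],s['force'],np.abs(s['qvel']).max())
print(bot.hand_in())
```

```text
22.45 [-0.40725481 -0.36205312 -0.18735301] 0.23833151820660003
the job is handed in; nothing more can be done
None
```

View pics/c12.png

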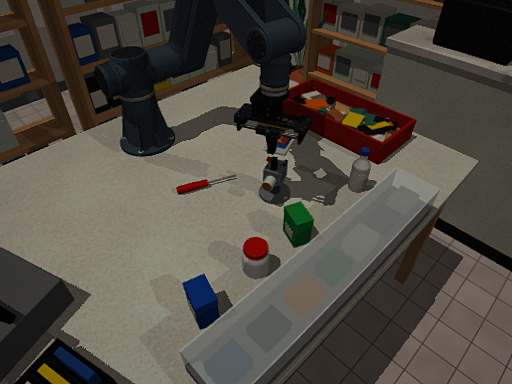

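The spotlight is snapped fully home on the post, the red lever is pressed flat and released, and the job is handed in at 22.5 s.

- **Seating:** I gripped the stem and pressed the socket onto the ball in sub-millimetre steps. The catches gave way with a highest reading of about 21 N on the post, counting the lamp's weight. The catches passed in small stick-slips with up to about 4 N of sideways force. I read the force only at the end of each move call, so a brief higher peak is possible.
- **Pin and flange:** Before I touched the lever, the pin stood 9.6 mm above the head (10 mm expected). The underside was at 65.2 mm, against the 65.0 mm I measured for the flange top.
- **Lever:** I followed its arc down with the closed fingertips to its stop, reading about 9 N at the end, then backed off.
- **Final checks:** The lever lies flat (slope 0.002 rad), the pin is still up, and the head is level on the flange. The gripper is clear, with force readings near zero. In the last picture the other items look to be where they were. I compared those by eye only and did not measure them.
- **Disagreement:** The wrist camera put the flange top about 1 to 2.5 mm higher than the other two cameras did. I used the wrist value, and the contact height agreed with it.

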